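# Pulse-mix a sample: load the post, fit the bayonet hood, hold it half-turned

### The job

Stand the red-capped sample pot upright on the small raised post in the middle of the mixer and let go of it; then lower the hood over it, its two lugs going down through the slots in the mixer's collar, until it sits fully home. Twist the hood clockwise (seen from above) until its handle bar points at the green marks, half-way to the red click marks, never as far as the red ones. A spring tries to turn it back, so finish while still gripping the hood and holding it steady at green; leave the other two pots and the dropper bottle where they stand.

Things in the scene. Friction and masses are not known exactly. Their poses are not given: they have to be found in the camera images.
- mixer: Fixed bench mixer: white box on a blue foot, 180 x 160 mm, 60 mm high, black round collar on top. Origin at the centre of its underside on the bench, z up. The collar is centred on the origin; its two entry slots lie along the mixer's own +x and -x. Paint marks on both sides of the collar: white at the slots (0 deg), green at 40 deg, red at 80 deg, counted clockwise seen from above.
- seat (a point): Point on the mixer's axis at the channel's floor, 60 mm above the bench, on which the hood's rim rests when fully home; the hood has 4 to 5 mm play each way sideways there. Axes as the mixer's.
- post (a point): Centre of the flat top of the steel post (22 mm diameter) in the middle of the collar, 82 mm above the bench, 8 mm above the collar's top.
- hood: Loose hood, 0.14 to 0.24 kg, standing upright: upside-down cup of bluish clear plastic, 62 mm outside diameter, 76 mm deep inside. Origin: centre of its open rim (underside), z up. Two black lugs at the rim along its +x and -x, to 43 mm from the axis, 11 mm wide, 6 mm high. On top a black bar along its x: 50 mm long, 18 thick, 80 to 114 mm above the origin. A half turn gives the same hood.
- interlock (a joint): Sprung ring hidden in the collar, pushed by the hood's lugs; 0 at rest, grows with clockwise twist (rad). The lugs meet it when the bar is 10 deg past the slots; then it reads the bar's angle from the slots less 0.17. Green = about 0.52; clicked from 1.08; hard stop 1.22 (red). Spring 0.06 N m at first, 0.17 N m at green.
- pot_red: The sample pot to be mixed, loose, about 0.05 kg: white, 32 mm diameter, with a red cap of 34 mm diameter; 45 mm high in all, cap from 33 mm up. Origin at the centre of its underside, z up.
- pot_blue: Same pot with a blue cap, 34 mm diameter, 45 mm high, origin at the centre of its underside. Bystander.
- pot_yellow: Same pot with a yellow cap, 34 mm diameter, 45 mm high, origin at the centre of its underside. Bystander.
- dropper: Small pale yellow dropper bottle with a white cap, 32 mm diameter, 95 mm high, origin at the centre of its underside. Bystander.
- collar (a point): Centre of the collar's top plane, 74 mm above the bench; axes as the mixer's. Collar 106 mm across, 14 mm high, opening 72 mm diameter; each slot about 20 mm wide, out to 47 mm from the axis. Under its 5 mm thick flange is a channel 9 mm high in which the hood's lugs turn, clockwise only; the other way is blocked just past the slot.
Things that resemble listed ones, but are neither listed nor needed, are in the scene too. There is more than one size of the hood; the job needs the largest.

How it is judged:
On the way, in this order (a step that is already met when the one before it is completed fails the run):
1. the red-capped pot stands upright and released on the mixer's post (horizontal distance between pot_red and post below 0.009 m and z of pot_red in the frame of post between -0.002 and 0.003 m and angle between pot_red's own z axis and vertical below 0.08 rad and linear speed of pot_red below 0.02 m/s and contact force between the fingers and pot_red below 0.1 N), for 0.3 s.
2. the hood is down in the collar, lugs through the slots, fully home (horizontal distance between hood and seat below 0.006 m and z of hood in the frame of seat below 0.0025 m and angle between hood's own z axis and vertical below 0.06 rad), for 0.1 s.
At the end, for the whole second after the job is handed in: Red-capped pot upright on the post (within 10 mm, 0.08 rad); hood home in the collar (rim within 3.5 mm of the seat, centred to 6 mm, tilt under 0.06 rad), its bar turned clockwise 40 +/- 8 deg from the slots, still, against the spring, the fingers holding it with over 2 N (horizontal distance between pot_red and post below 0.01 m and z of pot_red in the frame of post between -0.002 and 0.003 m and angle between pot_red's own z axis and vertical below 0.08 rad and horizontal distance between hood and seat below 0.006 m and z of hood in the frame of seat below 0.0035 m and angle between hood's own z axis and vertical below 0.06 rad and angle between the x axis of hood and the x axis of mixer, either way round between 0.56 and 0.84 rad and value of joint interlock between 0.3 and 0.75 rad and angular speed of hood below 0.15 rad/s and contact force between the fingers and hood above 2 N); the arm keeps its last pose, push and grip.
It fails at once if the hood is twisted as far as the lock click (bar some 72 deg or more from the slots) (value of joint interlock above 1.08 rad).
It fails at once if a bystander pot or the dropper bottle is moved more than 20 mm or tipped (distance of any of pot_blue, pot_yellow, dropper from where it was at the start of the episode above 0.02 m or angle between any of pot_blue, pot_yellow, dropper's own z axis and vertical above 0.5 rad).
It also fails if it takes over 64 s, if anything falls off the work surface, if the arm or the gripper's body presses on something with over 40 N, if the wrist force passes 120 N, or if a joint passes its speed limit or range.

### The arm

A 6-joint arm with a two-finger parallel gripper is mounted at the origin on the work surface. World frame = base frame: x ahead of the robot, y to its left, z up, the work surface at z = 0. Lengths are in m, angles in rad, forces in N, time in s.
With the tool pointing down it reaches from about 0.3 to 0.75 m from the base axis. Payload 8.5 kg.
Tool frame: the origin (TCP) lies between the finger pads; the fingertips stand 22 mm ahead of it and the grasp point (between the pads) lies 3 mm ahead of it (r.finger_overhang is the distance from the TCP to the fingertips, in m); y points along the fingers, x is the direction in which the jaws open and shut, and the axes are right-handed (so a half turn about y gives the same grasp; the last joint's range is limited). The gripper opens to 85 mm and grips with 20 to 120 N. Pads are 22 mm wide; open, the fingers measure 114 mm over their backs; the gripper's body (76 mm by 85 mm) begins 54 mm behind the grasp point. The pads swing forward as they close: fully open they stand 13 mm farther back than shut.
Start: joints at [-1.423, 0.381, 1.297, -0, 1.464, -0.215], TCP at [0.195, -0.514, 0.253] pointing down, gripper open.
Joint ranges: [-3.11, 3.11], [-0.89, 2.33], [0.22, 2.48], [-1.42, 4.56], [0.17, 2.85], [-2.88, 2.88]. Speed limits (rad/s): [2.39, 2.39, 3.14, 3.14, 3.14, 3.14].

### API

Orientations are given as a rotation vector (axis times angle).
In Python, from bench import r, imaging, job gives the robot as it stands. The module is installed in compiled form; this text tells all that it offers.
- The arm moves only by the shell command python3 -m pendant 'ROWS' [FORCE]. ROWS is a JSON object of lists of equal length, an entry for each row: "rotation": the turn, a rotation vector about the tool's x, y, z in rad, a list of three; "delta_pos": the shift along the tool's x, y, z in mm, a list of three; "claw": the closure in counts, from 0 (fully open) to 255 (shut). A call has 1 to 20 rows; each row shifts and turns the commanded pose from where the row before left it, along the tool's axes as they then stand; what a row does not reach is not made up. A row lasts 1/10 s, in which the tool goes at most 50 mm and 8.59 degrees, less where a joint would pass 70% of its speed; a pose out of reach is approached as far as the arm can. A call with a gripper value outside its range is refused whole. The fingers move at their own pace and stop on an object; FORCE is the grip in N (left out, the last holds). Time passes only in rows, so rows that do not move let the fingers close. It gives the time, the measured TCP pose, the force and the opening at its end, in the units of the state.
- r.get_state(): the state, without advancing time (a new reading comes with each control period).
- imaging.capture(name): name is "side" or "top"; returns (picture, depth): 400x640x3 uint8, blue, green, red; 400x640 float32, m along the optical axis (not along the pixel's ray), 0 where there is no reading.
- imaging.camera_model(name): a dict with "K" (3x3 intrinsics, pixels), "k1" (the pictures are not rectified: a ray, as slopes to the right and down, at radius r is drawn at 1 + k1 r^2 times it, then the intrinsics apply), "world_from_camera" (4x4, takes a point from camera to world coordinates). Camera axes: x right, y up, looking along -z (the intrinsics and any distortion apply to the point x, -y, -z); pixel columns grow to the right and rows downward; lengths in m; the calibration is good to about 2 mm. A picture is of the moment at which its call begins. camera_model takes no time and is no camera call.
- job.finish_job(): hands the job in, once; it reports no verdict.
The state is a dict: "time_s": time; "qpos": joint angles; "dq": joint speeds; "effort": joint torques, N m; "tool_pos": TCP position; "tool_rot": TCP orientation; "contact_force": force on the tool from outside, world axes, zero at the start; "wrist_torque": the same for the moment, N m; "gripper_width": opening from 0.0 (shut) to 1.0 (fully open).
Only numpy, scipy, OpenCV 4.12 (cv2) and the standard library are available. Lean on these libraries where they do the work, as an engineer would, in place of code of your own. Each camera call takes 0.05 s, during which the arm holds its last target. There are 200 camera calls.

## Working session

There is one attempt and no reset: what is moved stays moved. The work goes in short steps, Python scripts to look and compute and a shell command to move; the robot and the scene stay as the last step left them, time stands still between calls to the robot, and variables do not carry over. Pictures are saved under pics/ and viewed, about 8 in all and at most 12, crops included, and the job is handed in when it is done.

```bash
mkdir -p pics
cat > h.py <<'E'
import numpy as np, cv2
from bench import r, imaging, job
def cap(n):
    p,d=imaging.capture(n); np.savez('%s.npz'%n,p=p,d=d); return p,d
def world(n,d,u,v,z=None):
    """pixels -> world, by depth or by plane z"""
    m=imaging.camera_model(n);K=np.array(m['K']);T=np.array(m['world_from_camera']);k=m['k1']
    u=np.atleast_1d(u).astype(float);v=np.atleast_1d(v).astype(float)
    x=(u-K[0,2])/K[0,0];y=(v-K[1,2])/K[1,1];a,b=x.copy(),y.copy()
    for _ in range(20):
        f=1+k*(a*a+b*b);a,b=x/f,y/f
    R=np.stack([a,-b,-np.ones_like(a)],-1)@T[:3,:3].T;o=T[:3,3]
    if z is None: s=d[v.astype(int),u.astype(int)]
    else: s=(z-o[2])/R[:,2]
    return o+R*s[:,None]
E
python3 - <<'E'
from h import *
for n in('top','side'):
    p,d=cap(n);cv2.imwrite(f'pics/{n}1.png',p);m=imaging.camera_model(n);print(n,m['K'],m['k1'],np.round(m['world_from_camera'],3))
s=r.get_state();print(s)
E
```

```text
top [[386.43830104   0.         321.19621853]
 [  0.         386.43830104 204.45275488]
 [  0.           0.           1.        ]] -0.08735930564774748 [[ 0.02   0.987 -0.157  0.409]
 [-1.     0.018 -0.012 -0.007]
 [-0.009  0.157  0.988  1.013]
 [ 0.     0.     0.     1.   ]]
side [[407.00618329   0.         315.63689786]
 [  0.         407.00618329 201.43606172]
 [  0.           0.           1.        ]] -0.004103446823971612 [[-0.973  0.103 -0.206  0.39 ]
 [-0.23  -0.49   0.841  0.777]
 [-0.015  0.866  0.5    0.55 ]
 [ 0.     0.     0.     1.   ]]
{'time_s': 0.1, 'qpos': array([-1.42332649e+00,  3.81148188e-01,  1.29818123e+00,  2.64003037e-05,
        1.46357995e+00, -2.15326094e-01]), 'dq': array([-7.67692028e-04, -2.01067175e-03, -1.51161016e-03,  4.07599179e-05,
        1.23331080e-03, -3.24278123e-04]), 'effort': array([ 4.40248463e-03, -4.49222946e+01, -2.31656456e+01, -1.19497331e-04,
        3.63604842e-03,  2.23902305e-05]), 'tool_pos': array([ 0.19514458, -0.51396766,  0.25276425]), 'tool_rot': array([-1.35826591,  0.93852552, -0.93707283]), 'contact_force': array([0.32989782, 0.56147042, 0.29566355]), 'wrist_torque': array([-0.00682345, -0.00197602, -0.06004623]), 'gripper_width': 1.000770122358322}
```

View pics/top1.png

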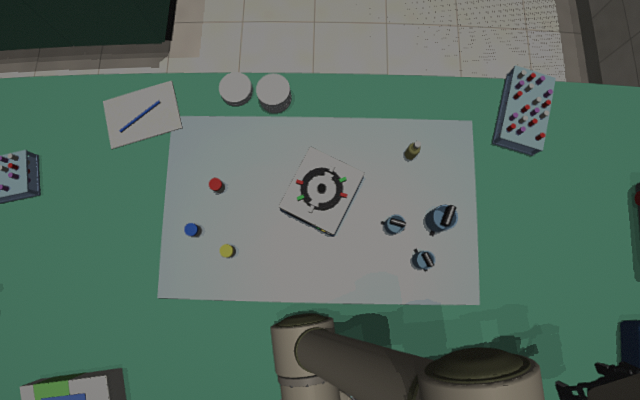

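View pics/side1.png

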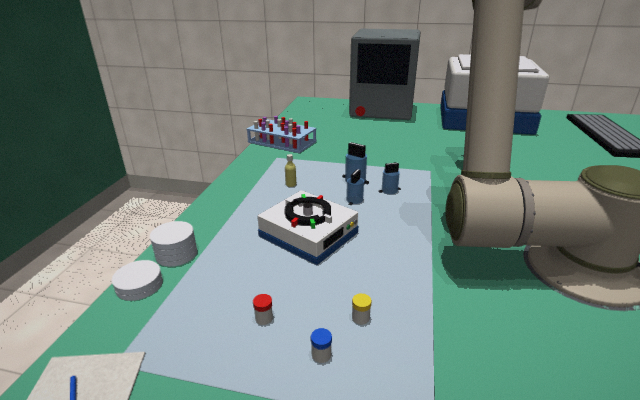

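Top view: red-capped pot at (216,185), with the blue pot (192,230) and yellow pot (227,251). The mixer is at (321,189) and the dropper at (413,151). The hood candidates are (444,217), which looks largest, (395,225) and (424,260). The other red things are rack tubes at about (528,110) and at the left edge, and none of those is a pot. I'll check hood and mixer in one enlarged crop and measure them.

Run:
```python
from h import *
z=np.load('top.npz');p,d=z['p'],z['d']
c=p[130:280,270:470];cv2.imwrite('pics/crop1.png',cv2.resize(np.clip(c.astype(float)*1.4,0,255).astype(np.uint8),(800,600),interpolation=cv2.INTER_CUBIC))
hsv=cv2.cvtColor(p,cv2.COLOR_BGR2HSV).astype(int);H,S,V=hsv[...,0],hsv[...,1],hsv[...,2]
def blob(mask,box,name,zz=None):
    m=np.zeros_like(mask);u0,v0,u1,v1=box;m[v0:v1,u0:u1]=mask[v0:v1,u0:u1]
    n,l,st,ce=cv2.connectedComponentsWithStats(m.astype(np.uint8))
    for i in range(1,n):
        if st[i,4]>=5:
            v,u=np.where(l==i);w=world('top',d,u,v);print(name,ce[i].round(1),st[i,4],np.median(w,0).round(4), world('top',d,ce[i][0],ce[i][1],zz).round(4) if zz else '')
red=((H<8)|(H>172))&(S>120)&(V>60)
blob(red,(200,170,235,200),'redpot',.045)
blob(red,(280,150,365,235),'redmark',.074)
blob((H>50)&(H<75)&(S>150)&(V>60),(285,160,362,220),'green',.074)
blob((H>100)&(H<130)&(S>150),(180,215,205,245),'blue',.045)
blob((H>20)&(H<35)&(S>120),(215,240,240,262),'yel',.045)
for nm,(u0,v0,u1,v1) in dict(A=(425,200,465,240),B=(380,212,410,240),C=(410,246,440,275)).items():
    u,v=np.meshgrid(np.arange(u0,u1),np.arange(v0,v1));u,v=u.ravel(),v.ravel();w=world('top',d,u,v)
    k=w[:,2]>.02;print(nm,'maxz',np.sort(w[:,2])[-5:].round(3),'mean',w[k].mean(0).round(3))
    top=w[w[:,2]>np.percentile(w[k,2],99)-.012];c0=top.mean(0);e,ev=np.linalg.eigh(np.cov((top-c0)[:,:2].T));print(' bar',c0.round(4),len(top),np.sqrt(e),ev[:,1],np.ptp((top-c0)[:,:2]@ev,axis=0))
# collar/mixer top
u,v=np.meshgrid(np.arange(275,368),np.arange(140,240));u,v=u.ravel(),v.ravel();w=world('top',d,u,v)
k=(w[:,2]>.052)&(w[:,2]<.067);print('box',cv2.minAreaRect(w[k,:2].astype(np.float32)))
k=(w[:,2]>.078)&(w[:,2]<.09);print('post',w[k].mean(0),k.sum())
k=(w[:,2]>.069)&(w[:,2]<.079);print('collar',cv2.minEnclosingCircle(w[k,:2].astype(np.float32)),k.sum())
```

```text
redpot [215.  183.9] 123 [0.6116 0.2795 0.045 ] [[0.6117 0.2797 0.045 ]]
redmark [299.3 181.6] 23 [0.6141 0.0602 0.0755] [[0.6149 0.0597 0.074 ]]
redmark [342.7 194.4] 23 [ 0.585  -0.0493  0.0737] [[ 0.5845 -0.0487  0.074 ]]
green [298.4 198. ] 5 [0.5738 0.0615 0.0746] [[0.5735 0.0606 0.074 ]]
blue [190.9 229.2] 122 [0.4935 0.3341 0.0447] [[0.4932 0.3345 0.045 ]]
yel [226.3 250.4] 129 [0.4426 0.2406 0.0446] [[0.4417 0.2403 0.045 ]]
A maxz [1.013 1.013 1.013 1.013 1.013] mean [ 0.528 -0.289  0.092]
 bar [ 0.4093 -0.007   1.013 ] 7 [0. 0.] [0. 1.] [0. 0.]
B maxz [0.087 0.087 0.088 0.088 0.088] mean [ 0.515 -0.179  0.065]
 bar [ 0.5169 -0.181   0.0839] 91 [0.00405432 0.0108763 ] [0.27191284 0.96232188] [0.01341616 0.03669757]
C maxz [0.088 0.089 1.013 1.013 1.013] mean [ 0.428 -0.248  0.072]
 bar [ 0.4282 -0.2473  0.1127] 96 [0.0093049  0.04388169] [-0.06138243  0.99811432] [0.0338869  0.26177475]
box ((0.5993449687957764, 0.004928082227706909), (0.15584127604961395, 0.17853447794914246), 64.32803344726562)
post [6.01440426e-01 5.84145371e-04 8.15836224e-02] 70
collar ((0.6004180312156677, 0.0036437700036913157), 0.06643897294998169) 823
```

View pics/crop1.png

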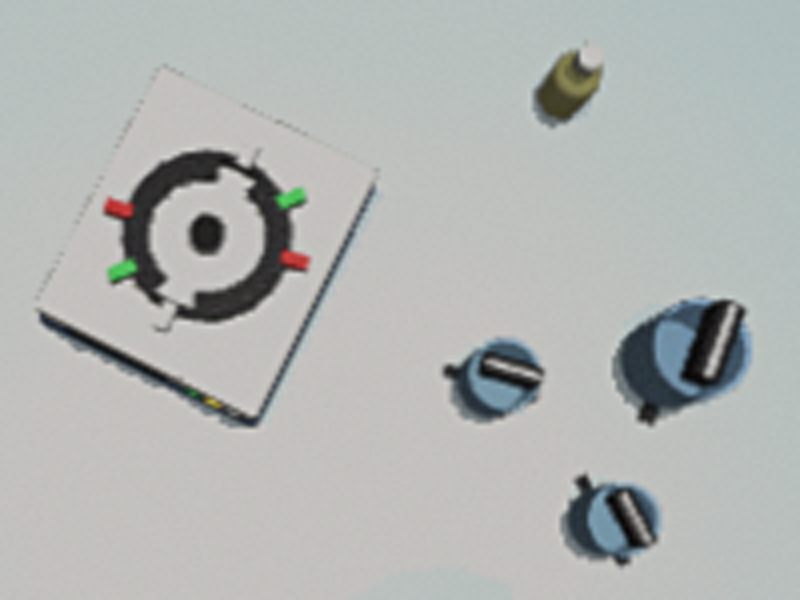

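Confirmed: hood A at (444,217) is clearly the largest. Slots run along about -25.7° world, and the red marks agree at exactly 80° further clockwise. Next I refine hood A and the post, and read the tool axes.

Run:
```python
from h import *
from scipy.spatial.transform import Rotation as R
s=r.get_state();print(R.from_rotvec(s['tool_rot']).as_matrix().round(3),r.finger_overhang)
for n,(u0,v0,u1,v1) in dict(top=(418,195,468,242),side=(335,135,375,190)).items():
    z=np.load(n+'.npz');p,d=z['p'],z['d']
    u,v=np.meshgrid(np.arange(u0,u1),np.arange(v0,v1));u,v=u.ravel(),v.ravel();k=d[v,u]>0;u,v=u[k],v[k];w=world(n,d,u,v)
    k=(w[:,2]>.015)&(w[:,2]<.13)&(abs(w[:,0]-.53)<.06)&(abs(w[:,1]+.3)<.06);w=w[k];print(n,'z',np.percentile(w[:,2],[50,90,98]).round(4))
    t=w[(w[:,2]>.108)];c,(a,b),an=cv2.minAreaRect(t[:,:2].astype(np.float32));c0=t.mean(0);e,ev=np.linalg.eigh(np.cov((t-c0)[:,:2].T))
    print(' bar',len(t),c0.round(4),(c,a,b,an),'pca',np.degrees(np.arctan2(ev[1,1],ev[0,1])))
    t=w[(w[:,2]>.07)&(w[:,2]<.09)];print(' lid',cv2.minEnclosingCircle(t[:,:2].astype(np.float32)))
z=np.load('top.npz');p,d=z['p'],z['d']
g=p[178:200,311:333].max(2)<70
n,l,st,ce=cv2.connectedComponentsWithStats(g.astype(np.uint8));i=l[11,10];print('post',i,st[i],ce[i]+[311,178],world('top',d,ce[i][0]+311,ce[i][1]+178,.082))
z=np.load('side.npz');p,d=z['p'],z['d']
u,v=np.meshgrid(np.arange(280,340),np.arange(185,235));u,v=u.ravel(),v.ravel();w=world('side',d,u,v);k=(d[v,u]>0)&(w[:,2]>.079);print('post side',np.c_[u,v,w.round(3)][k].mean(0),k.sum())
p=z['p'];hs=cv2.cvtColor(p,cv2.COLOR_BGR2HSV);m=((hs[...,0]<8)|(hs[...,0]>172))&(hs[...,1]>120)&(hs[...,2]>60);v,u=np.where(m[290:315,250:280]);w=world('side',d,u+250,v+290);t=w[w[:,2]>.043];print('red side',t.mean(0),cv2.minEnclosingCircle(t[:,:2].astype(np.float32)))
```

```text
[[ 0.355 -0.     0.935]
 [-0.935  0.001  0.355]
 [-0.001 -1.     0.   ]] 0.022
top z [0.0802 0.1143 0.1162]
 bar 155 [ 0.5329 -0.2991  0.1138] ((0.5328876972198486, -0.29948216676712036), 0.018226394429802895, 0.051008403301239014, 69.6361083984375) pca 160.27533954809132
 lid ((0.532721757888794, -0.30054670572280884), 0.030991025269031525)
side z [0.0746 0.1078 0.1127]
 bar 61 [ 0.5317 -0.2955  0.1114] ((0.5319681763648987, -0.2989563047885895), 0.022036606445908546, 0.04723956435918808, 64.91791534423828) pca 158.86787774068583
 lid ((0.5333898067474365, -0.29542821645736694), 0.031160518527030945)
post 3 [ 7  6  8  9 63] [321.25396825 187.96825397] [[0.59812805 0.00457873 0.082     ]]
post side [3.07093023e+02 2.05093023e+02 5.99162791e-01 6.81395349e-03
 8.06279070e-02] 43
red side [0.61052261 0.28564663 0.04709064] ((0.5043740272521973, 0.5223339796066284), 0.2791282534599304)
```

```bash
python3 -m pendant '{"rotation":[[0,0,0],[0,0,0],[0,0,0],[0,0,0],[0,0,0],[0,0,0],[0,0,0],[0,0,0],[0,0,0],[0,0,0],[0,0,0],[0,0,0],[0,0,0],[0,0,0],[0,0,0],[0,0,0],[0,0,0],[0,0,0],[0,0,0],[0,0,0]],"delta_pos":[[-29.7,0,33.6],[-29.7,0,33.6],[-29.7,0,33.6],[-29.7,0,33.6],[-29.7,0,33.6],[-29.7,0,33.6],[-29.7,0,33.6],[-29.7,0,33.6],[-29.7,0,33.6],[-29.7,0,33.6],[-29.7,0,33.6],[-29.7,0,33.6],[-29.7,0,33.6],[-29.7,0,33.6],[-29.7,0,33.6],[-29.7,0,33.6],[-29.7,0,33.6],[-29.7,0,33.6],[-29.7,0,33.6],[-29.7,0,33.6]],"claw":[0,0,0,0,0,0,0,0,0,0,0,0,0,0,0,0,0,0,0,0]}' 30
python3 -m pendant '{"rotation":[[0,-0.148,0],[0,-0.148,0],[0,-0.148,0],[0,-0.148,0],[0,-0.148,0],[0,-0.148,0],[0,-0.148,0],[0,-0.148,0],[0,-0.148,0],[0,-0.148,0],[0,-0.148,0],[0,-0.148,0],[0,-0.148,0],[0,-0.148,0],[0,-0.148,0],[0,-0.148,0],[0,-0.055,0],[0,0,0]],"delta_pos":[[0,0,0],[0,0,0],[0,0,0],[0,0,0],[0,0,0],[0,0,0],[0,0,0],[0,0,0],[0,0,0],[0,0,0],[0,0,0],[0,0,0],[0,0,0],[0,0,0],[0,0,0],[0,0,0],[0,0,0],[0,0,0]],"claw":[0,0,0,0,0,0,0,0,0,0,0,0,0,0,0,0,0,0]}'
cat > go.py <<'E'
import sys
from h import *
from scipy.spatial.transform import Rotation as R
s=r.get_state();M=R.from_rotvec(s['tool_rot']).as_matrix();p=s['tool_pos']
yaw=np.degrees(np.arctan2(M[1,0],M[0,0]))
print('t',s['time_s'],'p',p.round(4),'yaw',yaw.round(2),'tilt',np.degrees(np.arccos(-M[2,1])).round(2),'q',s['qpos'].round(2),'F',s['contact_force'].round(1),'T',s['wrist_torque'].round(2),'g',round(float(s['gripper_width']),3))
if len(sys.argv)>3: t=np.array(list(map(float,sys.argv[1:4])));print('tool mm',(M.T@(t-p)*1000).round(1))
E
python3 go.py 0.6115 0.281 0.041
```

```text
time_s: 2.1
tool_pos: [0.613, 0.2814, 0.2528]
tool_rot: [-1.36, 0.938, -0.937]
contact_force: [0.3, 0.0, 0.6]
gripper_width: 1.0
time_s: 3.9
tool_pos: [0.6125, 0.2796, 0.2528]
tool_rot: [-1.356, -0.943, 0.944]
contact_force: [1.1, -0.4, -0.4]
gripper_width: 1.003
t 3.9 p [0.6125 0.2796 0.2528] yaw 69.64 tilt 0.06 q [ 0.25  0.61  0.9   0.    1.63 -0.96] F [ 1.1 -0.4 -0.4] T [ 0.01 -0.    0.03] g 1.003
tool mm [  1.1 211.8   1.3]
```

```bash
python3 -m pendant '{"rotation":[[0,0,0],[0,0,0],[0,0,0],[0,0,0],[0,0,0],[0,0,0],[0,0,0],[0,0,0],[0,0,0],[0,0,0],[0,0,0],[0,0,0],[0,0,0],[0,0,0],[0,0,0],[0,0,0]],"delta_pos":[[1.1,40,1.3],[0,40,0],[0,40,0],[0,40,0],[0,30,0],[0,21.5,0],[0,0,0],[0,0,0],[0,0,0],[0,0,0],[0,0,0],[0,0,0],[0,0,0],[0,0,0],[0,0,0],[0,0,0]],"claw":[0,0,0,0,0,0,0,255,255,255,255,255,255,255,255,255]}' 30; python3 go.py
```

```text
time_s: 5.5
tool_pos: [0.6123, 0.2813, 0.0432]
tool_rot: [-1.357, -0.945, 0.942]
contact_force: [-1.5, -0.0, 7.0]
gripper_width: 0.384
t 5.5 p [0.6123 0.2813 0.0432] yaw 69.61 tilt 0.12 q [ 0.26  0.79  1.18  0.    1.17 -0.96] F [-1.5 -0.   7. ] T [-0.06  0.24 -0.04] g 0.384
```

```bash
python3 -m pendant '{"rotation":[[0,0,0],[0,0,0],[0,0,0],[0,0,0],[0,0,0],[0,0,0]],"delta_pos":[[0,-20,0],[0,-40,0],[0,-40,0],[0,-40,0],[0,-20,0],[0,0,0]],"claw":[255,255,255,255,255,255]}'; python3 go.py 0.5995 0.005 0.20
python3 - <<'E'
from h import *
p,d=cap('side');cv2.imwrite('pics/side2.png',cv2.resize(p[180:340,180:420],(720,480)))
E
```

```text
time_s: 6.1
tool_pos: [0.6126, 0.2814, 0.2056]
tool_rot: [-1.359, -0.949, 0.938]
contact_force: [0.1, 0.5, 0.6]
gripper_width: 0.388
t 6.1 p [0.6126 0.2814 0.2056] yaw 69.61 tilt 0.38 q [ 0.26  0.63  0.99  0.    1.51 -0.96] F [0.1 0.5 0.6] T [ 0.04  0.03 -0.01] g 0.388
tool mm [-263.7    5.   -83.9]
```

View pics/side2.png

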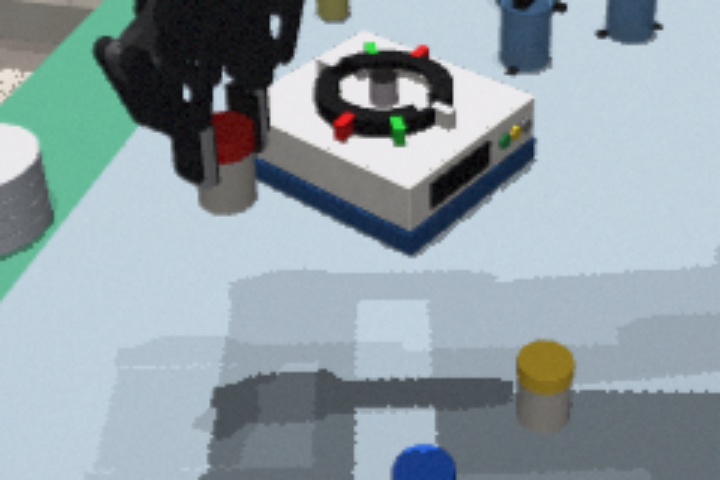

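The view shows the red pot hanging upright in the jaws at about (230,160) in the crop. The post stands clear at (383,85). Carry it over.

```bash
python3 -m pendant '{"rotation":[[0,0,0],[0,0,0],[0,0,0],[0,0,0],[0,0,0],[0,0,0],[0,0,0],[0,0,0],[0,0,0],[0,0,0],[0,0,0]],"delta_pos":[[-20,0,-6],[-34,0,-11],[-34,0,-11],[-34,0,-11],[-34,0,-11],[-34,0,-11],[-34,0,-11],[-30,0,-9],[-9.7,0,-2.9],[0,0,0],[0,0,0]],"claw":[255,255,255,255,255,255,255,255,255,255,255]}'; python3 go.py 0.5995 0.005 0.126
python3 - <<'E'
from h import *
p,d=cap('side');cv2.imwrite('pics/side3.png',cv2.resize(p[120:260,200:410],(780,520)))
E
```

```text
time_s: 7.25
tool_pos: [0.5984, 0.0057, 0.201]
tool_rot: [-1.355, -0.943, 0.944]
contact_force: [-0.0, 0.2, -1.2]
gripper_width: 0.385
t 7.25 p [0.5984 0.0057 0.201 ] yaw 69.64 tilt 0.09 q [-0.19  0.51  1.24  0.    1.39 -1.4 ] F [-0.   0.2 -1.2] T [0.01 0.04 0.03] g 0.385
tool mm [-0.3 75.  -1.4]
```

View pics/side3.png

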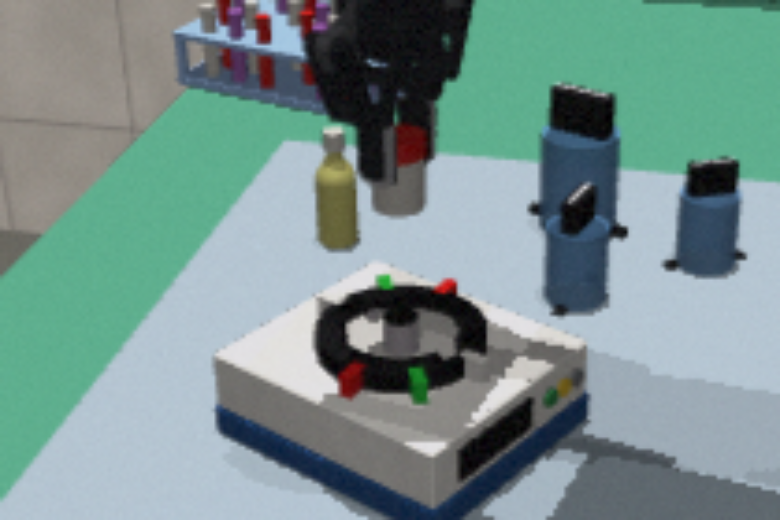

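Pot at (398,170) is lined up above the post at (401,325). Lower it, slowing at the end.

```bash
python3 -m pendant '{"rotation":[[0,0,0],[0,0,0],[0,0,0],[0,0,0],[0,0,0],[0,0,0]],"delta_pos":[[-0.3,25,-1.4],[0,25,0],[0,15,0],[0,8,0],[0,0,0],[0,0,0]],"claw":[255,255,255,255,255,255]}'; python3 go.py; python3 -m pendant '{"rotation":[[0,0,0],[0,0,0],[0,0,0]],"delta_pos":[[0,1,0],[0,0,0],[0,0,0]],"claw":[255,255,255]}';python3 go.py
```

```text
time_s: 7.9
tool_pos: [0.6002, 0.0045, 0.1295]
tool_rot: [-1.357, -0.945, 0.943]
contact_force: [0.3, -0.1, 0.6]
gripper_width: 0.384
t 7.9 p [0.6002 0.0045 0.1295] yaw 69.66 tilt 0.07 q [-0.19  0.58  1.34  0.    1.23 -1.41] F [ 0.3 -0.1  0.6] T [ 0.03 -0.    0.02] g 0.384
time_s: 8.2
tool_pos: [0.5999, 0.0039, 0.1283]
tool_rot: [-1.357, -0.944, 0.943]
contact_force: [-0.8, 0.6, 0.5]
gripper_width: 0.384
t 8.2 p [0.5999 0.0039 0.1283] yaw 69.62 tilt 0.05 q [-0.19  0.58  1.34  0.    1.22 -1.41] F [-0.8  0.6  0.5] T [-0.05 -0.02  0.04] g 0.384
```

```bash
python3 -m pendant '{"rotation":[[0,0,0],[0,0,0],[0,0,0]],"delta_pos":[[0,2,0],[0,0,0],[0,0,0]],"claw":[255,255,255]}';python3 go.py;  python3 -m pendant '{"rotation":[[0,0,0],[0,0,0],[0,0,0]],"delta_pos":[[0,1,0],[0,0,0],[0,0,0]],"claw":[255,255,255]}';python3 go.py;  python3 -m pendant '{"rotation":[[0,0,0],[0,0,0],[0,0,0]],"delta_pos":[[0,1,0],[0,0,0],[0,0,0]],"claw":[255,255,255]}';python3 go.py
```

```text
time_s: 8.5
tool_pos: [0.5998, 0.0039, 0.1258]
tool_rot: [-1.357, -0.943, 0.943]
contact_force: [-0.3, -0.2, 0.2]
gripper_width: 0.384
t 8.5 p [0.5998 0.0039 0.1258] yaw 69.61 tilt 0.01 q [-0.19  0.58  1.34  0.    1.22 -1.41] F [-0.3 -0.2  0.2] T [-0.02  0.05 -0.03] g 0.384
time_s: 8.8
tool_pos: [0.5999, 0.0039, 0.1252]
tool_rot: [-1.357, -0.944, 0.943]
contact_force: [-1.4, 0.2, 3.1]
gripper_width: 0.381
t 8.8 p [0.5999 0.0039 0.1252] yaw 69.61 tilt 0.04 q [-0.19  0.58  1.34 -0.    1.22 -1.41] F [-1.4  0.2  3.1] T [-0.08  0.15 -0.01] g 0.381
time_s: 9.1
tool_pos: [0.6002, 0.0038, 0.1251]
tool_rot: [-1.358, -0.945, 0.942]
contact_force: [-2.5, -0.3, 10.8]
gripper_width: 0.382
t 9.1 p [0.6002 0.0038 0.1251] yaw 69.62 tilt 0.12 q [-0.19  0.58  1.34 -0.    1.21 -1.41] F [-2.5 -0.3 10.8] T [-0.12  0.47  0.06] g 0.382
```

Contact is at the expected height. Relax slightly, open, rise and verify.

```bash
python3 -m pendant '{"rotation":[[0,0,0],[0,0,0],[0,0,0],[0,0,0],[0,0,0],[0,0,0],[0,0,0],[0,0,0],[0,0,0],[0,0,0],[0,0,0],[0,0,0],[0,0,0]],"delta_pos":[[0,-1,0],[0,0,0],[0,0,0],[0,0,0],[0,0,0],[0,0,0],[0,0,0],[0,-20,0],[0,-30,0],[0,-40,0],[0,-40,0],[0,0,0],[0,0,0]],"claw":[255,255,0,0,0,0,0,0,0,0,0,0,0]}'; python3 go.py 0.533 -0.2985 0.255
python3 - <<'E'
from h import *
p,d=cap('side');cv2.imwrite('pics/side4.png',cv2.resize(p[140:260,220:400],(780,520)))
u,v=np.meshgrid(np.arange(270,345),np.arange(150,235));u,v=u.ravel(),v.ravel();w=world('side',d,u,v)
k=(w[:,2]>.08)&(w[:,2]<.14)&(d[v,u]>0);t=w[k];print('z98',np.percentile(t[:,2],[98,99.5]))
t=w[k&(w[:,2]>.12)];print('cap',t.mean(0),cv2.minEnclosingCircle(t[:,:2].astype(np.float32)))
E
```

```text
time_s: 10.4
tool_pos: [0.5998, 0.004, 0.2552]
tool_rot: [-1.358, -0.944, 0.943]
contact_force: [-1.2, 0.1, 1.0]
gripper_width: 1.0
t 10.4 p [0.5998 0.004  0.2552] yaw 69.62 tilt 0.07 q [-0.19  0.47  1.15  0.    1.52 -1.41] F [-1.2  0.1  1. ] T [-0.    0.01  0.03] g 1.0
tool mm [-3.068e+02  2.000e-01 -4.270e+01]
z98 [0.12673379 0.12736016]
cap [0.59850288 0.00751767 0.12501551] ((0.5994936227798462, 0.004546089563518763), 0.019067924469709396)
```

View pics/side4.png

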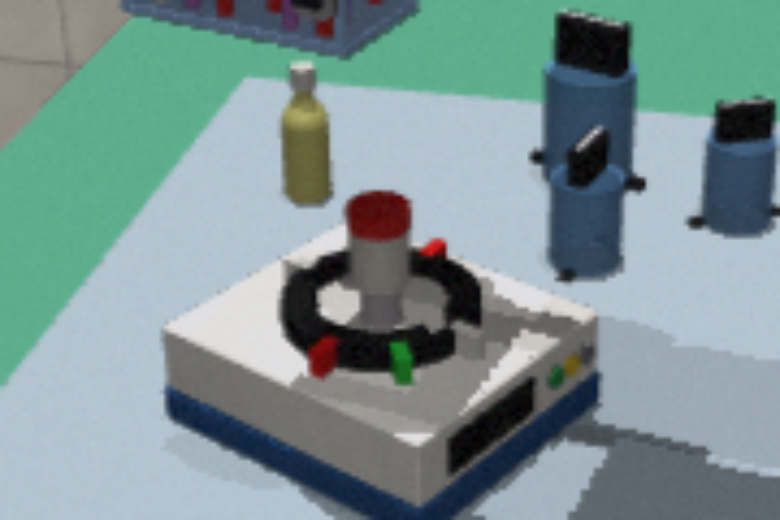

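The red pot stands upright and centred on the post, cap at (378,215), top at 127 mm. Nothing else has moved. Now the hood.

```bash
python3 -m pendant '{"rotation":[[0,0,0],[0,0,0],[0,0,0],[0,0,0],[0,0,0],[0,0,0],[0,0,0],[0,0,0],[0,0,0],[0,0,0],[0,0,0]],"delta_pos":[[-36,0,-5],[-36,0,-5],[-36,0,-5],[-36,0,-5],[-36,0,-5],[-36,0,-5],[-36,0,-5],[-36,0,-5],[-18.8,0,-2.7],[0,0,0],[0,0,0]],"claw":[0,0,0,0,0,0,0,0,0,0,0]}'; python3 go.py 0.533 -0.2985 0.106
python3 - <<'E'
from h import *
p,d=cap('side');cv2.imwrite('pics/side5.png',cv2.resize(p[60:220,280:460],(675,600)))
E
```

```text
time_s: 11.55
tool_pos: [0.533, -0.2977, 0.254]
tool_rot: [-1.355, -0.943, 0.943]
contact_force: [0.1, -0.0, -0.4]
gripper_width: 0.998
t 11.55 p [ 0.533  -0.2977  0.254 ] yaw 69.62 tilt 0.11 q [-0.7   0.49  1.12  0.    1.54 -1.92] F [ 0.1 -0.  -0.4] T [ 0.03  0.01 -0.03] g 0.998
tool mm [ -0.9 148.   -0.5]
```

View pics/side5.png

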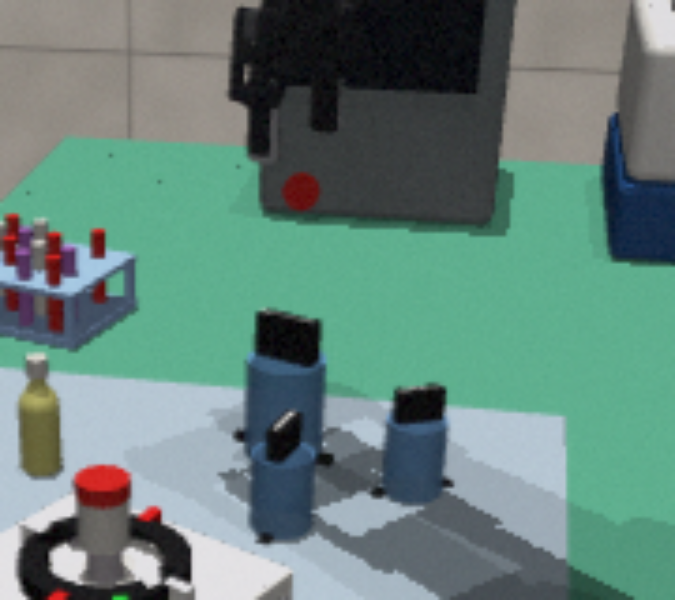

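Jaws at about (290,120) straddle the hood bar at (287,337) below. Descend and grip.

```bash
python3 -m pendant '{"rotation":[[0,0,0],[0,0,0],[0,0,0],[0,0,0],[0,0,0],[0,0,0],[0,0,0],[0,0,0],[0,0,0],[0,0,0],[0,0,0],[0,0,0],[0,0,0],[0,0,0],[0,0,0],[0,0,0]],"delta_pos":[[-0.9,35,-0.5],[0,40,0],[0,40,0],[0,20,0],[0,12,0],[0,0,0],[0,0,0],[0,0,0],[0,0,0],[0,0,0],[0,0,0],[0,0,0],[0,0,0],[0,0,0],[0,0,0],[0,0,0]],"claw":[0,0,0,0,0,0,0,255,255,255,255,255,255,255,255,255]}' 60; python3 go.py
```

```text
time_s: 13.2
tool_pos: [0.5331, -0.2996, 0.1081]
tool_rot: [-1.357, -0.943, 0.943]
contact_force: [-1.0, -0.8, 4.1]
gripper_width: 0.197
t 13.2 p [ 0.5331 -0.2996  0.1081] yaw 69.62 tilt 0.02 q [-0.71  0.62  1.33 -0.    1.2  -1.92] F [-1.  -0.8  4.1] T [0.14 0.23 0.07] g 0.197
```

```bash
python3 -m pendant '{"rotation":[[0,0,0],[0,0,0],[0,0,0],[0,0,0],[0,0,0],[0,0,0],[0,0.0925,0],[0,0,0],[0,0,0]],"delta_pos":[[0,-5,0],[0,-20,0],[0,-35,0],[0,-40,0],[0,-40,0],[0,-10,0],[0,0,0],[0,0,0],[0,0,0]],"claw":[255,255,255,255,255,255,255,255,255]}'; python3 go.py 0.5995 0.005 0.26
```

```text
time_s: 14.1
tool_pos: [0.5329, -0.2993, 0.2566]
tool_rot: [-1.386, -0.874, 0.875]
contact_force: [0.5, 0.3, -3.1]
gripper_width: 0.2
t 14.1 p [ 0.5329 -0.2993  0.2566] yaw 64.44 tilt 0.13 q [-0.71  0.49  1.11  0.    1.55 -1.83] F [ 0.5  0.3 -3.1] T [ 0.03 -0.02  0.03] g 0.2
tool mm [303.3  -3.   71.2]
```

```bash
python3 -m pendant '{"rotation":[[0,0,0],[0,0,0],[0,0,0],[0,0,0],[0,0,0],[0,0,0],[0,0,0],[0,0,0],[0,0,0],[0,0,0],[0,0,0],[0,0,0],[0,0,0]],"delta_pos":[[15,-3,3.5],[30,0,7],[32,0,7.5],[32,0,7.5],[32,0,7.5],[32,0,7.5],[32,0,7.5],[32,0,7.5],[30,0,7],[25,0,6],[11.3,0,2.7],[0,0,0],[0,0,0]],"claw":[255,255,255,255,255,255,255,255,255,255,255,255,255]}'; python3 go.py 0.5995 0.005 0.168
python3 - <<'E'
from h import *
p,d=cap('side');cv2.imwrite('pics/side6.png',cv2.resize(p[100:260,210:400],(712,600)))
u,v=np.meshgrid(np.arange(240,380),np.arange(100,240));u,v=u.ravel(),v.ravel();w=world('side',d,u,v);hs=p[v,u].astype(int)
k=(d[v,u]>0)&(w[:,2]>.14)&(w[:,2]<.235)&(np.hypot(w[:,0]-.6,w[:,1]-.005)<.06)&(hs[:,0]>hs[:,2]+25)
t=w[k];print(k.sum(),'z',np.percentile(t[:,2],[1,50,99]));
from scipy.optimize import least_squares
s=least_squares(lambda q:np.hypot(t[:,0]-q[0],t[:,1]-q[1])-.031,[.6,.005],loss='soft_l1',f_scale=.002);print('hood axis',s.x)
E
```

```text
time_s: 15.4
tool_pos: [0.6002, 0.0042, 0.2607]
tool_rot: [-1.389, -0.873, 0.874]
contact_force: [-0.2, -0.4, -2.2]
gripper_width: 0.193
t 15.4 p [0.6002 0.0042 0.2607] yaw 64.33 tilt 0.03 q [-0.19  0.47  1.14 -0.    1.54 -1.31] F [-0.2 -0.4 -2.2] T [ 0.03 -0.02  0.  ] g 0.193
tool mm [ 0.5 92.7  1. ]
1071 z [0.15347328 0.19989567 0.23227764]
hood axis [0.6001369  0.00325987]
```

View pics/side6.png

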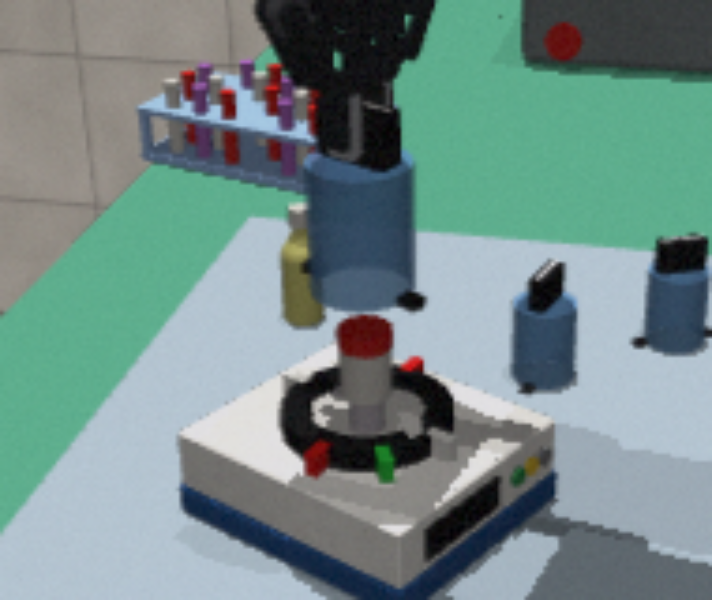

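The hood hangs level at (360,230), centred over the pot cap (365,335), lugs along the slot line. Lower to just above the collar.

```bash
python3 -m pendant '{"rotation":[[0,0,0],[0,0,0],[0,0,0],[0,0,0],[0,0,0],[0,0,0]],"delta_pos":[[1,15,1],[0,22,0],[0,22,0],[0,15,0],[0,0,0],[0,0,0]],"claw":[255,255,255,255,255,255]}'; python3 go.py;python3 -m pendant '{"rotation":[[0,0,0],[0,0,0],[0,0,0],[0,0,0],[0,0,0],[0,0,0]],"delta_pos":[[0,2.5,0],[0,2.5,0],[0,2.5,0],[0,2.5,0],[0,0,0],[0,0,0]],"claw":[255,255,255,255,255,255]}'; python3 go.py
```

```text
time_s: 16.05
tool_pos: [0.6001, 0.0051, 0.1874]
tool_rot: [-1.389, -0.872, 0.872]
contact_force: [0.3, -0.0, -1.7]
gripper_width: 0.198
t 16.05 p [0.6001 0.0051 0.1874] yaw 64.25 tilt 0.03 q [-0.19  0.52  1.26 -0.    1.36 -1.31] F [ 0.3 -0.  -1.7] T [0.04 0.01 0.06] g 0.198
time_s: 16.65
tool_pos: [0.5999, 0.006, 0.1768]
tool_rot: [-1.388, -0.873, 0.873]
contact_force: [-0.1, 0.2, -1.9]
gripper_width: 0.199
t 16.65 p [0.5999 0.006  0.1768] yaw 64.32 tilt 0.01 q [-0.19  0.53  1.28 -0.    1.34 -1.31] F [-0.1  0.2 -1.9] T [0.01 0.01 0.06] g 0.199
```

```bash
python3 -m pendant '{"rotation":[[0,0,0],[0,0,0],[0,0,0],[0,0,0],[0,0,0]],"delta_pos":[[0,2.5,0],[0,2.5,0],[0,2,0],[0,0,0],[0,0,0]],"claw":[255,255,255,255,255]}'; python3 go.py;python3 -m pendant '{"rotation":[[0,0,0],[0,0,0],[0,0,0]],"delta_pos":[[0,1,0],[0,1,0],[0,0,0]],"claw":[255,255,255]}'; python3 go.py;python3 -m pendant '{"rotation":[[0,0,0],[0,0,0],[0,0,0]],"delta_pos":[[0,0.7,0],[0,0,0],[0,0,0]],"claw":[255,255,255]}'; python3 go.py
```

```text
time_s: 17.15
tool_pos: [0.5999, 0.006, 0.1698]
tool_rot: [-1.388, -0.873, 0.873]
contact_force: [-0.5, 0.8, -1.9]
gripper_width: 0.199
t 17.15 p [0.5999 0.006  0.1698] yaw 64.32 tilt 0.0 q [-0.19  0.54  1.29  0.    1.32 -1.31] F [-0.5  0.8 -1.9] T [ 0.02 -0.02 -0.04] g 0.199
time_s: 17.45
tool_pos: [0.6001, 0.0059, 0.1681]
tool_rot: [-1.389, -0.873, 0.873]
contact_force: [-0.5, 0.5, -0.3]
gripper_width: 0.201
t 17.45 p [0.6001 0.0059 0.1681] yaw 64.31 tilt 0.04 q [-0.19  0.54  1.29 -0.    1.32 -1.31] F [-0.5  0.5 -0.3] T [-0.07 -0.02 -0.02] g 0.201
time_s: 17.75
tool_pos: [0.6001, 0.0059, 0.1681]
tool_rot: [-1.39, -0.874, 0.872]
contact_force: [-1.7, -0.7, 4.6]
gripper_width: 0.197
t 17.75 p [0.6001 0.0059 0.1681] yaw 64.31 tilt 0.08 q [-0.19  0.54  1.29 -0.    1.31 -1.31] F [-1.7 -0.7  4.6] T [0.02 0.34 0.06] g 0.197
```

Seated, rim on the floor at the predicted 168 mm, with light pressing force. Twist clockwise (+y).

```bash
python3 -m pendant '{"rotation":[[0,0.03,0],[0,0.04,0],[0,0.04,0],[0,0.04,0],[0,0.04,0],[0,0.04,0],[0,0.04,0],[0,0.04,0],[0,0.03,0],[0,0.01,0],[0,0,0],[0,0,0]],"delta_pos":[[0,0,0],[0,0,0],[0,0,0],[0,0,0],[0,0,0],[0,0,0],[0,0,0],[0,0,0],[0,0,0],[0,0,0],[0,0,0],[0,0,0]],"claw":[255,255,255,255,255,255,255,255,255,255,255,255]}' 80; python3 go.py
```

```text
time_s: 18.95
tool_pos: [0.6, 0.0057, 0.1681]
tool_rot: [-1.486, -0.605, 0.604]
contact_force: [-2.9, -1.5, 5.2]
gripper_width: 0.196
t 18.95 p [0.6    0.0057 0.1681] yaw 44.27 tilt 0.08 q [-0.19  0.54  1.29 -0.    1.31 -0.96] F [-2.9 -1.5  5.2] T [-0.21  0.45  0.15] g 0.196
```

```bash
python3 -m pendant '{"rotation":[[0,0.03,0],[0,0.04,0],[0,0.04,0],[0,0.04,0],[0,0.04,0],[0,0.04,0],[0,0.04,0],[0,0.04,0],[0,0.03,0],[0,0.01,0],[0,0,0],[0,0,0],[0,0,0]],"delta_pos":[[0,0,0],[0,0,0],[0,0,0],[0,0,0],[0,0,0],[0,0,0],[0,0,0],[0,0,0],[0,0,0],[0,0,0],[0,0,0],[0,0,0],[0,0,0]],"claw":[255,255,255,255,255,255,255,255,255,255,255,255,255]}'; python3 go.py
python3 - <<'E'
from h import *
p,d=cap('side');a=cv2.resize(p[100:240,220:400],(771,600));cv2.imwrite('pics/side7.png',a)
u,v=np.meshgrid(np.arange(240,380),np.arange(100,240));u,v=u.ravel(),v.ravel();w=world('side',d,u,v);hs=p[v,u].astype(int)
k=(d[v,u]>0)&(w[:,2]>.075)&(w[:,2]<.15)&(np.hypot(w[:,0]-.6,w[:,1]-.005)<.06)&(hs[:,0]>hs[:,2]+25);t=w[k]
from scipy.optimize import least_squares
print('hood axis',least_squares(lambda q:np.hypot(t[:,0]-q[0],t[:,1]-q[1])-.031,[.6,.005],loss='soft_l1',f_scale=.002).x,np.percentile(t[:,2],[2,98]))
p,d=cap('top');cv2.imwrite('pics/top7.png',cv2.resize(p[120:250,170:350],(771,557)))
E
```

```text
time_s: 20.25
tool_pos: [0.5999, 0.0056, 0.1681]
tool_rot: [-1.547, -0.332, 0.331]
contact_force: [-3.8, -2.0, 5.2]
gripper_width: 0.198
t 20.25 p [0.5999 0.0056 0.1681] yaw 24.22 tilt 0.08 q [-0.19  0.54  1.29 -0.    1.32 -0.61] F [-3.8 -2.   5.2] T [-0.35  0.65  0.19] g 0.198
hood axis [0.59959759 0.00447581] [0.0767104  0.13997388]
```

View pics/side7.png

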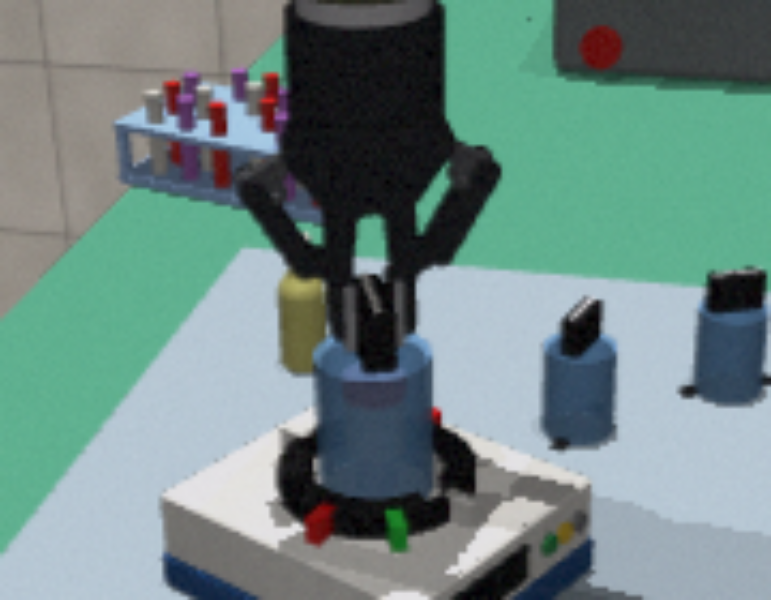

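The hood sits in the collar with its lid at 140 mm, as expected for home. The bar, at (377,330), points at the green mark (397,528). Spring torque reads 0.19 N m, right for green, and the tool has turned 40.1° from the slots. Handing in.

```bash
python3 -c "
from h import *
print(job.finish_job())"; python3 go.py
```

```text
the job is handed in; nothing more can be done
None
the job is handed in; nothing more can be done
```

I stood the red-capped pot on the post and let go of it, then lowered the largest hood through the slots until it was home. I twisted the hood about 40° clockwise to green and handed the job in after about 20 s, still gripping it at 80 N. The hand-in gave no verdict.

My last checks before handing in:
- **Hood:** its axis was within about 1 mm of the mixer's centre. The lid stood at 140 mm, as it should when home, and tool tilt was 0.08°.
- **Twist:** the tool had turned from a yaw of 64.3° to 24.2°, about 40° as wanted. The wrist torque of 0.19 N m fits the spring at green (0.17 N m). The bar pointed at the green mark in the picture.
- **Pot:** it was upright and within about 1 mm of the post's centre when I released it, with its top at 127 mm. After that I only saw its cap through the hood.
- **Bystanders:** the dropper looked untouched in the last picture. I last saw the blue and yellow pots just after lifting the red one. The arm did not go near them after that.

No check failed. The top and side cameras disagreed on some positions by 2–6 mm, which was small enough not to matter.

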